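# Set up the board holder and hold its sprung clamp open

## Task

Get the board holder ready for the next circuit board: drop the two tall silver support posts from the blue block into the two empty bores of the holder's bed, one in each, right down to the shoulder. Then pull the sprung jaw out by its orange grip until the whole red ring on its rod has just come out of the tube, and finish while still holding it there, so that I can lay the board in; don't let the jaw snap back. Leave the short dark post, the two posts already in the bed and the other things on the table as they are.

Things in the scene. Friction and masses are not known exactly. Their poses are not given: they have to be found in the camera images.
- holder: circuit-board holder, fixed: a grey bed plate 325 mm long (x) by 160 mm wide (y), its top face 22 mm above the table; origin on the table under the plate's middle, z up; +x is the way the clamp pulls out. A fixed aluminium jaw (90 mm wide, inner face at x -145 mm, top 88 mm above the table) stands at its -x end
- bore1 (a point): empty bore in the bed, a round through-hole 11 mm across with a 2 mm chamfer and a brass rim; the point is the middle of its mouth, level with the bed's top face, at x -90 mm, y +55 mm in the holder's frame. Takes one of the two tall posts
- bore2 (a point): the other empty bore, the same size, at x -15 mm, y -55 mm in the holder's frame
- bore3 (a point): bore of the same size that already holds a tall post (post_c), at x -90 mm, y -55 mm
- bore4 (a point): bore of the same size that already holds a tall post (post_d), at x -15 mm, y +55 mm
- tube_mouth (a point): middle of the open end (black collar, 25 mm across) of the dark tube, 36 mm above the table, where the steel rod comes out. The tube, 22 mm across, lies along the holder's middle line from x = -145 mm to 0; its highest part is 50 mm above the table
- clamp_rod (a joint): how far the 12 mm steel rod is drawn out of the tube (m): 0 = fully in (the start), end stop 0.075. Its red ring, 6 mm wide, is hidden at first: it begins to show at 0.044, is just all out at 0.050, stands one ring width clear at 0.056. Black lines are other graduations. A spring in the tube pulls back with 5.5 N at 0, 11 N at 0.050, and draws the rod in when let go
- pull_grip (a point): orange grip on the jaw's carriage, an upright block 24 mm along the pull direction, 34 mm across it, 46 mm tall, on a steel neck; the point is its middle, 111 mm above the table, axes as the holder's. It slides with the rod along the holder's +x, from x = 94 mm. The moving jaw (90 mm wide, 12 mm thick, top 88 mm above the table) is 42 mm nearer the tube
- post_block: blue storage block 170 mm long (its x), 50 mm wide (its y), 28 mm high, fixed to the table; origin under its middle. It has three bores, 11 mm across and 16 mm deep, at x -55, 0 and +55 mm, each with a post standing in it: the two tall silver ones and the short dark one, in any order
- post_a_mid (a point): tall support post: silver, round, body 16 mm across and 48 mm tall, with a yellow tip 6 mm high on top and a foot 9 mm across, 12 mm long below; the shoulder under the body rests on the face it stands in. The point is on its axis at the middle of the body, 24 mm above the shoulder, where to grip it; z up its axis. 25 to 50 g. One of the two to move; in the blue block at the start
- post_b_mid (a point): the second tall silver post to be moved, the same as post_a in every way; stands in the blue block at the start
- post_c_mid (a point): tall silver post like post_a, already seated in bore3 of the bed; stays there
- post_d_mid (a point): tall silver post like post_a, already seated in bore4 of the bed; stays there
- short_post_mid (a point): short dark post with a red tip (16 mm across, body 28 mm tall) for other boards, in the blue block; the point is the middle of its body. Stays there
- multimeter: red multimeter 165 x 82 x 40 mm lying on its back; bystander
- solder_spool: spool of solder 56 mm across, 42 mm high, standing on its flange; bystander
- screwdriver: blue-handled screwdriver 200 mm long, lying; bystander
- flux_bottle: small bottle with a red cap, 36 mm across and 80 mm high; bystander
- mug: white mug 80 mm across, 90 mm high; bystander

How it is judged:
By the outcome, as a careful person would: the job done as asked, in the order asked, and still so for the second after the job is handed in, while the arm keeps its last pose, push and grip.
It also fails if it takes over 64 s, if anything falls off the work surface, if the arm or the gripper's body presses on something with over 40 N, if the wrist force passes 120 N, or if a joint passes its speed limit or range.

## Robot

A 7-joint arm with a two-finger parallel gripper is mounted at the origin on the work surface. World frame = base frame: x ahead of the robot, y to its left, z up, the work surface at z = 0. Lengths are in mm, angles in rad, forces in N, time in s.
With the tool pointing down it reaches from about 425 to 825 mm from the base axis. Payload 3.6 kg.
Tool frame: the origin (TCP) lies at the very end of the fingers, on their centre line; the grasp point (between the pads) lies 19 mm behind it (robot.tcp_to_grasp is the distance from the TCP to the grasp point, in mm); z points along the fingers, y is the line along which they close (so a half turn about z gives the same grasp; the last joint's range is limited). The gripper opens to 85 mm and grips with 20 to 120 N. Pads are 22 mm wide; open, the fingers measure 114 mm over their backs; the gripper's body (76 mm by 85 mm) begins 54 mm behind the grasp point. The pads swing forward as they close: fully open they stand 13 mm farther back than shut.
Start: joints at [-1.31, 0.615, -0.013, 1.423, 0.008, 1.103, -0.04], TCP at [183.84, 623.428, 191.497] pointing down, gripper open.
Joint ranges: [-3.12, 3.12], [-0.3, 2.06], [-1.34, 1.32], [0.26, 2.42], [-1.36, 4.5], [0.01, 1.98], [-2.84, 2.84]. Speed limits (rad/s): [2.79, 2.79, 3.14, 3.14, 3.14, 3.14, 3.14].

## Interface

Orientations are given as a rotation vector (axis times angle).
In Python, from plant import robot gives the robot as it stands. The module is installed in compiled form; this text tells all that it offers.
- The arm moves only by the tool step_arm, never from a script. Its argument "plan" is a list of rows, each a list of 4 numbers: the shift along the tool's x, y, z in m, then the turn about the tool's z in rad. In form: [[tx, ty, tz, turn], ...]. A call has 1 to 8 rows; each row is the pose to reach, as a shift and turn from the pose commanded when the call began, along the tool's axes at that moment; what a row does not reach only later rows make up. A row lasts 1/8 s, in which the tool goes at most 62.5 mm and 10.7 degrees, less where a joint would pass 70% of its speed; a pose out of reach is approached as far as the arm can. A call with a gripper value outside its range is refused whole. "fingers" is the opening, from 0 (shut) to 1 (fully open), set as the call begins (left out, the last holds). The fingers move at their own pace and stop on an object; "newtons" is the grip in N (left out, the last holds). Time passes only in rows, so rows that repeat a pose let the fingers close. It gives the time, the measured TCP pose, the force, the opening and the grip force at its end, in the units of the state.
- robot.read_state(): the state, without advancing time (a new reading comes with each control period).
- robot.get_image(name): name is "side" or "top"; returns the picture (384x512x3 uint8, red, green, blue); there is no depth.
- robot.camera_params(name): a dict with "fx", "fy", "cx", "cy" (pixels), "world_to_cam" (4x4, takes a point from world to camera coordinates). Camera axes: x right, y down, z forward; pixel columns grow to the right and rows downward; lengths in mm; the calibration is good to about 2 mm. A picture is of the moment at which its call begins. camera_params takes no time and is no camera call.
- robot.hand_in(): hands the job in; it is judged then, once.
The state is a dict: "time_s": time; "joint_pos": joint angles; "qd": joint speeds; "joint_torque": joint torques, N m; "eef_pos": TCP position; "eef_rot": TCP orientation; "ft_force": force on the tool from outside, world axes, zero at the start; "moment": the same for the moment, N m; "width": finger opening in mm; "grasp_force": force on a finger pad.
Only numpy, scipy, OpenCV 4.12 (cv2) and the standard library are available. Lean on these libraries where they do the work, as an engineer would, in place of code of your own. Each camera call takes 0.05 s, during which the arm holds its last target. There are 200 camera calls.

## Working session

There is one attempt and no reset: what is moved stays moved. The work goes in short steps, Python scripts to look and compute and a tool call to move; the robot and the scene stay as the last step left them, time stands still between calls to the robot, and variables do not carry over. Pictures are saved under pics/ and viewed, at most 10 in all, crops included, and the job is handed in when it is done.

Besides the shell and the picture viewer there is one more tool, called after "Request:" by a JSON object that holds its "op" and its "data". step_arm: Moves the arm, as the interface text tells. Its arguments: {"type":"object","properties":{"plan":{"type":"array","items":{"type":"array","items":{"type":"number"}}},"fingers":{"type":"number"},"newtons":{"type":"number"}},"required":["plan"]}

```bash
mkdir -p pics; cat > h.py <<'E'
import numpy as np, cv2
from plant import robot
from scipy.spatial.transform import Rotation as R
def shot(n,f=None):
    im=robot.get_image(n)
    if f: cv2.imwrite('pics/'+f,im[:,:,::-1])
    return im
def ray(n,u,v):
    p=robot.camera_params(n); T=np.array(p['world_to_cam']); d=np.array([(u-p['cx'])/p['fx'],(v-p['cy'])/p['fy'],1.])
    return -T[:3,:3].T@T[:3,3], T[:3,:3].T@d
def onz(n,u,v,z):
    o,d=ray(n,u,v); return o+d*(z-o[2])/d[2]
def proj(n,P):
    p=robot.camera_params(n); T=np.array(p['world_to_cam']); c=T[:3,:3]@np.array(P,float)+T[:3,3]
    return np.array([p['fx']*c[0]/c[2]+p['cx'],p['fy']*c[1]/c[2]+p['cy']])
def tri(a,b):
    (o1,d1),(o2,d2)=ray('top',*a),ray('side',*b)
    A=np.stack([d1,-d2],1); s=np.linalg.lstsq(A,o2-o1,rcond=None)[0]
    p,q=o1+s[0]*d1,o2+s[1]*d2
    return (p+q)/2,np.linalg.norm(p-q)
E
python3 - <<'E'
from h import *
np.set_printoptions(precision=3,suppress=True)
for n in('top','side'):
    shot(n,n+'0.png'); p=robot.camera_params(n); print(p)
    o,d=ray(n,256,192); print(o,d)
s=robot.read_state(); print(s); print(R.from_rotvec(s['eef_rot']).as_matrix())
E
```

```text
{'fx': 364.11095022342136, 'fy': 364.11095022342136, 'cx': 253.5408910893519, 'cy': 189.10565093824937, 'world_to_cam': array([[  -0.005,   -1.   ,   -0.001,  -49.626],
       [  -0.99 ,    0.005,   -0.143,  555.463],
       [   0.143,    0.   ,   -0.99 , 1202.973],
       [   0.   ,    0.   ,    0.   ,    1.   ]])}
[ 377.787  -52.525 1269.907] [ 0.135 -0.007 -0.991]
{'fx': 384.73310233378066, 'fy': 384.73310233378066, 'cx': 252.40450205320883, 'cy': 197.67609175277823, 'world_to_cam': array([[   0.767,   -0.641,   -0.008, -427.137],
       [  -0.395,   -0.463,   -0.793,  264.126],
       [   0.505,    0.612,   -0.609,  991.527],
       [   0.   ,    0.   ,    0.   ,    1.   ]])}
[ -68.554 -758.082  809.905] [ 0.518  0.613 -0.597]
{'time_s': 0.1, 'joint_pos': array([-1.311,  0.616, -0.013,  1.425,  0.008,  1.103, -0.04 ]), 'qd': array([ 0.001, -0.003, -0.001, -0.003, -0.002, -0.   , -0.   ]), 'joint_torque': array([  0.002, -47.039,   0.261, -17.157,   0.01 ,   0.006,   0.   ]), 'eef_pos': array([183.629, 622.699, 190.425]), 'eef_rot': array([-0.449, -3.109,  0.004]), 'ft_force': array([0.163, 0.162, 0.255]), 'moment': array([-0.024,  0.009, -0.034]), 'grasp_force': 0.0, 'width': 85.50747898856108}
[[-0.959  0.283 -0.001]
 [ 0.283  0.959 -0.002]
 [-0.    -0.002 -1.   ]]
```

View pics/top0.png

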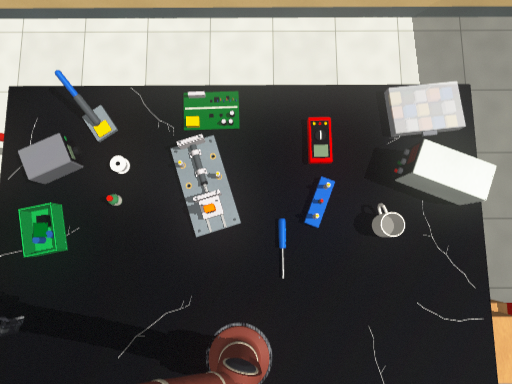

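View pics/side0.png

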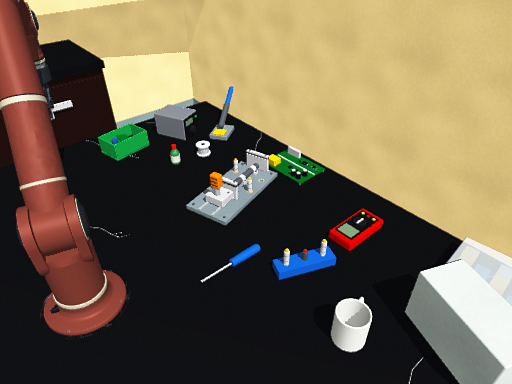

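The top view shows the blue block at (320,202) with tall posts at its ends and the short red-tipped one in the middle. The holder is at (205,185), its orange grip at (209,208), pulling toward the robot. The side view shows the same things unobstructed: the block's posts at (287,257) and (323,247), and the grip at (216,180).

```bash
python3 - <<'E'
from h import *
np.set_printoptions(precision=1,suppress=True)
def blobs(im,lo,hi,box,amin=3):
    x0,y0,x1,y1=box; c=im[y0:y1,x0:x1]; h=cv2.cvtColor(c,cv2.COLOR_RGB2HSV)
    m=cv2.inRange(h,lo,hi); n,l,s,ce=cv2.connectedComponentsWithStats(m)
    return [(tuple(np.round(ce[i]+[x0,y0],2)),s[i].tolist()) for i in range(1,n) if s[i][4]>=amin]
t=shot('top');s=shot('side')
for n,im,hb,bb in(('top',t,(165,125,250,245),(300,170,340,232)),('side',s,(180,140,290,230),(265,230,345,285))):
    for nm,lo,hi in(('yel',(18,110,110),(34,255,255)),('org',(5,150,120),(16,255,255))):
        print(n,nm,'holder',blobs(im,lo,hi,hb)); 
        print(n,nm,'block',blobs(im,lo,hi,bb))
    print(n,'blue',blobs(im,(100,120,60),(125,255,255),bb,30))
# plate corners from top by grey mask -> minAreaRect
c=t[125:250,165:250]; v=c.max(2); m=(v>70).astype(np.uint8)
h=cv2.cvtColor(c,cv2.COLOR_RGB2HSV); m[(h[...,1]>90)]=0
n,l,st,ce=cv2.connectedComponentsWithStats(m); i=1+np.argmax(st[1:,4]); cn=cv2.findContours((l==i).astype(np.uint8),0,1)[0][0]
r=cv2.minAreaRect(cn); print('plate',r[0][0]+165,r[0][1]+125,r[1:]); print([onz('top',a+165,b+125,22) for a,b in cv2.boxPoints(r)])
A=cv2.resize(t[125:250,160:345],None,fx=4,fy=4,interpolation=cv2.INTER_CUBIC)
cv2.imwrite('pics/t1.png',A[:,:,::-1])
B=cv2.resize(s[140:290,180:350],None,fx=4,fy=4,interpolation=cv2.INTER_CUBIC)
cv2.imwrite('pics/s1.png',B[:,:,::-1])
E
```

```text
top yel holder [((np.float64(192.53), np.float64(125.92)), [21, 0, 14, 3, 38]), ((np.float64(210.4), np.float64(156.0)), [45, 29, 2, 5, 5]), ((np.float64(214.0), np.float64(156.22)), [48, 29, 3, 5, 9]), ((np.float64(179.0), np.float64(161.71)), [13, 36, 3, 3, 7]), ((np.float64(184.67), np.float64(166.0)), [19, 40, 2, 3, 3]), ((np.float64(217.17), np.float64(173.17)), [51, 47, 3, 3, 6]), ((np.float64(186.0), np.float64(185.5)), [21, 59, 1, 4, 4]), ((np.float64(189.33), np.float64(185.56)), [23, 58, 4, 6, 9]), ((np.float64(208.75), np.float64(207.56)), [39, 79, 10, 8, 55])]
top yel block [((np.float64(328.0), np.float64(184.25)), [27, 14, 3, 2, 4]), ((np.float64(316.8), np.float64(215.4)), [16, 45, 3, 2, 5])]
top org holder [((np.float64(211.75), np.float64(209.81)), [41, 81, 10, 7, 16]), ((np.float64(204.0), np.float64(210.0)), [39, 84, 1, 3, 3])]
top org block []
top blue [((np.float64(319.05), np.float64(202.07)), [4, 6, 31, 52, 725])]
side yel holder [((np.float64(281.71), np.float64(141.71)), [100, 0, 5, 4, 7]), ((np.float64(287.5), np.float64(144.75)), [106, 4, 4, 2, 4]), ((np.fl
[... 220 characters left out ...]
(178.0)), [68, 37, 3, 3, 7]), ((np.float64(260.75), np.float64(180.5)), [79, 39, 5, 3, 8]), ((np.float64(251.67), np.float64(191.0)), [71, 50, 2, 3, 3])]
side yel block [((np.float64(324.08), np.float64(240.33)), [58, 9, 4, 4, 12]), ((np.float64(286.62), np.float64(249.62)), [20, 18, 4, 4, 13])]
side org holder [((np.float64(216.17), np.float64(181.32)), [30, 32, 13, 17, 114])]
side org block []
side blue [((np.float64(303.54), np.float64(263.12)), [7, 16, 65, 35, 1155])]
plate 203.82904815673828 183.33465957641602 ((98.2102279663086, 47.71940612792969), 72.78392791748047)
[array([721.9, 253.8,  22. ]), array([772.6,  93.6,  22. ]), array([440.4,  -9.5,  22. ]), array([393.3, 145.4,  22. ])]
```

View pics/t1.png

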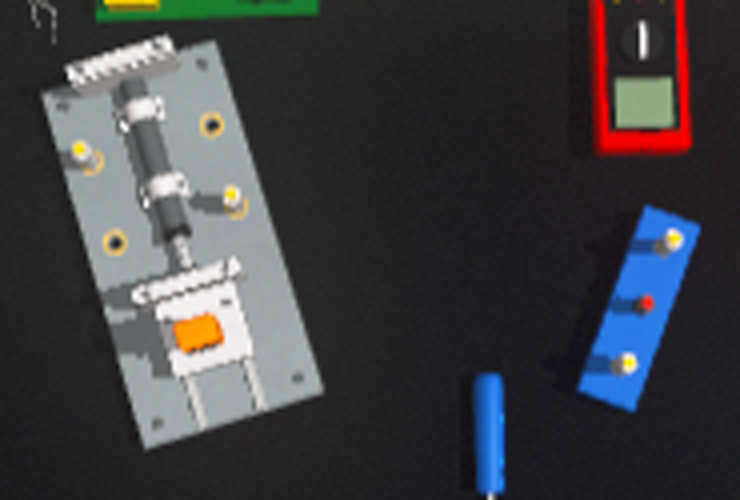

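View pics/s1.png

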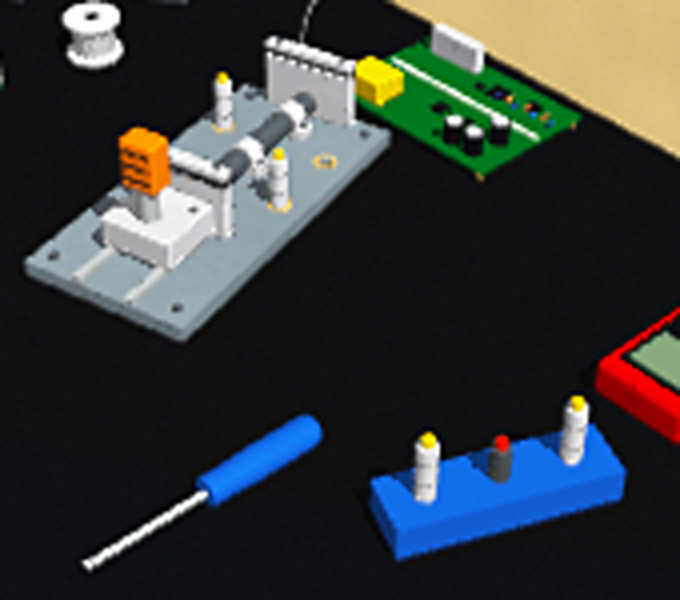

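Both crops show everything clearly. In the top crop the empty bores are at (211,125) and (115,242), with post_c at (85,155) and post_d at (235,200). The block's tall posts are at (672,240) and (627,363). Next I'll fit the holder frame using both views.

```bash
cat > fit.py <<'E'
from h import *
from scipy.optimize import least_squares
np.set_printoptions(precision=2,suppress=True)
def cen(im,u,v,r,thr=25,mode='y'):
    u0,v0=int(round(u))-r,int(round(v))-r; c=im[v0:v0+2*r+1,u0:u0+2*r+1].astype(float)
    w=np.minimum(c[...,0],c[...,1])-c[...,2] if mode=='y' else c[...,0]-c[...,2]
    w=np.clip(w-thr,0,None); Y,X=np.mgrid[v0:v0+2*r+1,u0:u0+2*r+1]
    return np.array([(w*X).sum(),(w*Y).sum()])/w.sum()
if __name__=='__main__':
    t=shot('top');s=shot('side')
    P={('top','b1'):(212.7,156.2,5),('top','b2'):(188.7,185.5,5),('top','c'):(179.5,162.0,2),('top','d'):(217.5,173.3,2),
       ('side','b1'):(261.2,180.2,4),('side','c'):(235.2,158.8,2),('side','d'):(249.3,178,2)}
    loc={'b1':(-90,55,22),'b2':(-15,-55,22),'c':(-90,-55,74.),'d':(-15,55,74.)}
    C={k:cen(t if k[0]=='top' else s,*v) for k,v in P.items()}
    for k,v in C.items(): print(k,v,onz(k[0],*v,loc[k[1]][2])[:2])
    def W(p,l):
        c,n=np.cos(p[2]),np.sin(p[2]); return np.array([p[0]+c*l[0]-n*l[1],p[1]+n*l[0]+c*l[1],l[2]])
    for cams in(('top',),('side',),('top','side')):
        f=lambda p:np.concatenate([onz(k[0],*v,loc[k[1]][2])[:2]-W(p,loc[k[1]])[:2] for k,v in C.items() if k[0] in cams])
        r=least_squares(f,[580,120,3.45],loss='soft_l1'); print(cams,r.x[:2],r.x[2],'res',r.fun)
        print(' b1',W(r.x,loc['b1']),'b2',W(r.x,loc['b2']),'grip',W(r.x,(94,0,111)))
    for a,b in(((328.2,184.8),(324.1,240.3)),((316.8,215.4),(286.6,249.6))):
        a=cen(t,*a,3);b=cen(s,*b,3); p,e=tri(a,b); print('tall',a,b,onz('top',*a,80)[:2],onz('side',*b,79)[:2],'tri',p,e)
    a=cen(t,321.2,201,3,40,'r')
    print('grip',onz('top',*cen(t,209.3,208,8,60,'r'),134)[:2])
    m=cv2.inRange(cv2.cvtColor(t[170:232,300:340],cv2.COLOR_RGB2HSV),(100,120,60),(125,255,255)); 
    cn=max(cv2.findContours(m,0,1)[0],key=cv2.contourArea); q=cv2.minAreaRect(cn); print('block',[onz('top',x+300,y+170,28)[:2] for x,y in cv2.boxPoints(q)])
E
python3 fit.py
```

```text
('top', 'b1') [212.52 155.77] [676.71  90.96]
('top', 'b2') [188.26 185.32] [572.21 173.94]
('top', 'c') [179.15 161.73] [644.36 196.74]
('top', 'd') [217.15 173.02] [605.18  68.86]
('side', 'b1') [260.71 180.19] [673.18  92.81]
('side', 'c') [235.17 159.01] [641.56 197.77]
('side', 'd') [249.3  178.12] [603.04  70.81]
('top',) [574.48 117.04] 3.44274991541194 res [-0.03 -0.25 -0.28 -0.08  0.25  0.47  0.06 -0.1 ]
 b1 [676.74  91.22  22.  ] b2 [572.49 174.02  22.  ] grip [484.71  89.16 111.  ]
('side',) [571.76 118.77] 3.4415332476231737 res [-0.82 -0.01  0.06 -0.14  0.69  0.15]
 b1 [674.    92.82  22.  ] b2 [569.84 175.75  22.  ] grip [481.96  91.   111.  ]
('top', 'side') [573.62 117.68] 3.443272277440103 res [ 0.81 -0.95  0.61 -0.72  1.15 -0.2   0.9  -0.76 -2.72  0.9  -1.66  0.83
 -1.25  1.19]
 b1 [675.9   91.91  22.  ] b2 [571.6  174.66  22.  ] grip [483.86  89.75 111.  ]
tall [328.08 184.23] [324.07 240.24] [ 564.46 -299.03] [ 563.91 -296.43] tri [ 563.45 -298.1    80.79] 2.2822607048955
tall [316.77 215.26] [286.72 249.64] [ 462.04 -258.58] [ 461.69 -256.47] tri [ 461.32 -257.95   80.56] 1.695686294917284
grip [483.52  87.3 ]
block [array([ 440.19, -220.45]), array([ 604.44, -283.4 ]), array([ 585.11, -335.36]), array([ 421.57, -271.58])]
```

```bash
cat > go.py <<'E'
# usage: go.py yaw_deg(of tool y) x y z [x y z ...]  -> rows from the measured pose (tool axes, m, rad)
import sys; from h import *
s=robot.read_state(); M=R.from_rotvec(s['eef_rot']).as_matrix(); a=list(map(float,sys.argv[1:]))
cur=np.degrees(np.arctan2(M[1,1],M[0,1])); d=(a[0]-cur+180)%360-180
if d>90: d-=180
if d<-90: d+=180
for i in range(1,len(a),3):
    print(np.round(M.T@(np.array(a[i:i+3])-s['eef_pos'])/1000,4).tolist(),'turn',round(-np.radians(d),3))
print('t',s['time_s'],'pos',np.round(s['eef_pos'],1),'yaw',round(cur,1),'tilt z',np.round(M[:,2],3),'F',np.round(s['ft_force'],1),'w',round(s['width'],1),'g',round(s['grasp_force'],1),'q1,7',np.round(s['joint_pos'][[0,6]],2))
E
python3 go.py 68.5 480 330 190 563.5 -298 150
```

```text
[-0.3671, -0.1974, 0.0013] turn 0.088
[-0.6248, -0.7761, 0.0418] turn 0.088
t 0.3 pos [183.8 623.2 191.1] yaw 73.6 tilt z [-0.    -0.001 -1.   ] F [-0.1  0.6 -0.2] w 85.0 g 0.0 q1,7 [-1.31 -0.04]
```

Request:
{"op": "step_arm", "data": {"plan": [[-0.03, -0.015, 0, 0.02], [-0.08, -0.043, 0, 0.05], [-0.135, -0.073, 0, 0.088], [-0.19, -0.102, 0, 0.088], [-0.245, -0.132, 0, 0.088], [-0.3, -0.161, 0, 0.088], [-0.345, -0.197, 0, 0.088], [-0.367, -0.25, 0.0, 0.088]], "fingers": 0.6}}

```text
time_s: 1.3
eef_pos: [467.8, 277.8, 191.4]
eef_rot: [0.588, 3.084, 0.001]
ft_force: [0.3, -0.5, 0.0]
width: 51.2
grasp_force: 0.0
```

```bash
python3 go.py 68.5 563.5 -298 150
```

```text
[-0.3008, -0.5002, 0.0415] turn -0.002
t 1.3 pos [467.8 277.8 191.4] yaw 68.4 tilt z [ 0.002  0.    -1.   ] F [ 0.3 -0.5  0. ] w 51.2 g 0.0 q1,7 [-0.6   0.64]
```

Request:
{"op": "step_arm", "data": {"plan": [[-0.03, -0.05, 0, 0], [-0.061, -0.102, 0, 0], [-0.093, -0.154, 0, 0], [-0.125, -0.207, 0, 0], [-0.157, -0.26, 0, 0], [-0.189, -0.313, 0.0, 0], [-0.221, -0.366, 0.0, 0], [-0.253, -0.418, 0.01, 0]]}}

```text
time_s: 2.3
eef_pos: [548.6, -203.9, 182.4]
eef_rot: [0.584, 3.084, -0.0]
ft_force: [1.2, 0.2, -0.7]
width: 51.4
grasp_force: 0.0
```

Request:
{"op": "step_arm", "data": {"plan": [[-0.025, -0.043, 0.015, 0], [-0.042, -0.07, 0.027, 0], [-0.048, -0.08, 0.032, 0], [-0.048, -0.081, 0.032, 0]]}}

```text
time_s: 2.8
eef_pos: [562.4, -294.2, 149.1]
eef_rot: [-0.585, -3.086, -0.001]
ft_force: [0.4, 0.4, -0.2]
width: 51.3
grasp_force: 0.0
```

```bash
python3 go.py 68.5 563.5 -298 33 563.5 -298 90; python3 - <<'E'
from h import *
s=shot('side');t=shot('top')
A=cv2.resize(s[150:300,230:400],None,fx=4,fy=4,interpolation=cv2.INTER_CUBIC)
cv2.imwrite('pics/s2.png',A[:,:,::-1])
E
```

```text
[-0.0025, -0.0033, 0.1161] turn 0.0
[-0.0025, -0.0032, 0.0591] turn 0.0
t 2.8 pos [ 562.4 -294.2  149.1] yaw 68.5 tilt z [-0.001  0.001 -1.   ] F [ 0.4  0.4 -0.2] w 51.3 g 0.0 q1,7 [0.38 1.71]
```

View pics/s2.png

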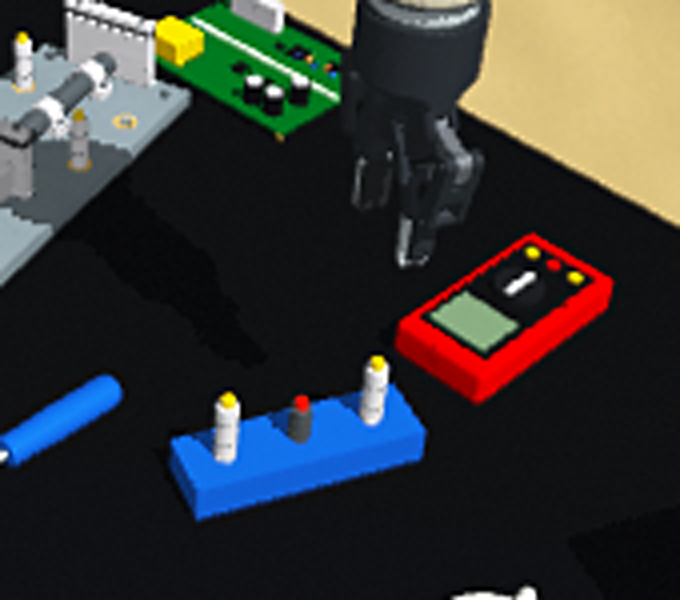

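The gripper hangs above the far tall post (post at crop (375,390)). Its pads straddle across the block, clear of the multimeter at (505,310). I'll descend and grip.

Request:
{"op": "step_arm", "data": {"plan": [[-0.0025, -0.003, 0.03, 0], [-0.0025, -0.003, 0.07, 0], [-0.0025, -0.003, 0.1, 0], [-0.0025, -0.003, 0.115, 0], [-0.0025, -0.003, 0.116, 0], [-0.0025, -0.003, 0.116, 0]]}}

```text
time_s: 3.65
eef_pos: [565.1, -298.6, 35.1]
eef_rot: [0.584, 3.084, -0.001]
ft_force: [-0.2, 0.1, 0.6]
width: 51.2
grasp_force: 0.0
```

Request:
{"op": "step_arm", "data": {"plan": [[0, 0, 0, 0], [0, 0, 0, 0], [0, 0, 0, 0], [0, 0, 0, 0], [0, 0, 0, 0], [0, 0, 0, 0]], "fingers": 0, "newtons": 30}}

```text
time_s: 4.4
eef_pos: [564.6, -298.8, 34.4]
eef_rot: [0.585, 3.085, -0.001]
ft_force: [0.7, 0.2, 6.1]
width: 12.1
grasp_force: 29.7
```

```bash
python3 go.py 68.5 563.5 -298 33; python3 -c "
from h import *
t=shot('top');s=shot('side');A=np.hstack([cv2.resize(i,None,fx=5,fy=5,interpolation=2) for i in (t[165:235,290:360],s[200:270,290:360])]);cv2.imwrite('pics/g1.png',A[:,:,::-1])"
```

```text
[0.0013, 0.0004, 0.0014] turn 0.0
t 4.4 pos [ 564.6 -298.8   34.4] yaw 68.5 tilt z [ 0.002 -0.001 -1.   ] F [0.7 0.2 6.1] w 12.1 g 29.7 q1,7 [0.4  1.73]
```

View pics/g1.png

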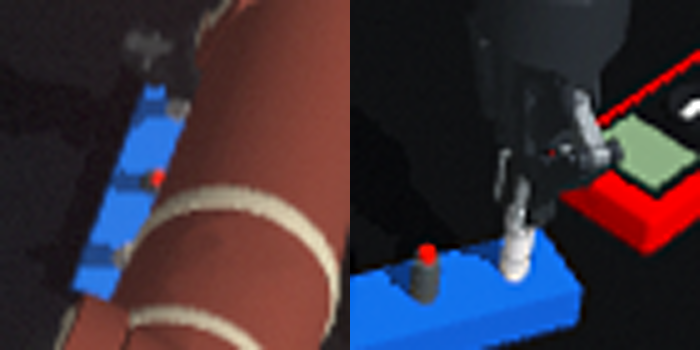

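```bash
python3 - <<'E'
from h import *
s=robot.read_state(); M=R.from_rotvec(s['eef_rot']).as_matrix(); p=s['eef_pos']
f=lambda P:np.round((proj('side',P)-[290,200])*5+[350,0]).astype(int).tolist()
for dz in(0,-19,-40):
  for dy in(-14,0,14): print(dz,dy,f(p+M@[0,dy,dz]))
b=np.array([563.5,-298,28]); print('post bottom/top/tip',f(b),f(b+[0,0,48]),f(b+[0,0,54])); print(M)
im=shot('side'); A=cv2.resize(im[205:270,300:350],None,fx=9,fy=9,interpolation=cv2.INTER_CUBIC); cv2.imwrite('pics/g2.png',A[:,:,::-1])
E
```

```text
0 -14 [527, 278]
0 0 [516, 261]
0 14 [505, 244]
-19 -14 [531, 254]
-19 0 [519, 237]
-19 14 [508, 220]
-40 -14 [535, 226]
-40 0 [523, 209]
-40 14 [512, 192]
post bottom/top/tip [512, 269] [521, 207] [523, 199]
[[-9.30616950e-01  3.65991091e-01  1.61652758e-03]
 [ 3.65990242e-01  9.30618341e-01 -8.03496984e-04]
 [-1.79844295e-03 -1.56114592e-04 -9.99998371e-01]]
```

View pics/g2.png

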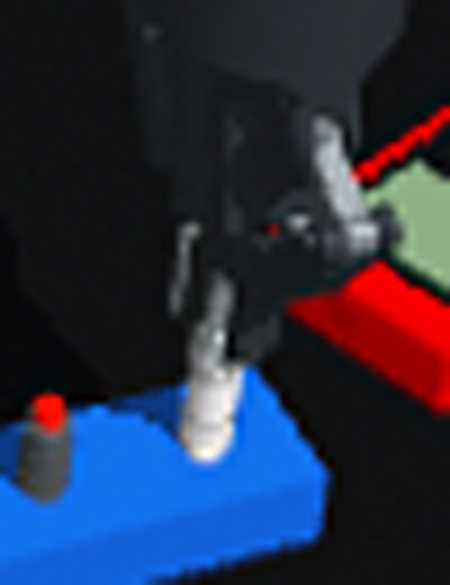

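```bash
python3 - <<'E'
from h import *
s=robot.read_state(); M=R.from_rotvec(s['eef_rot']).as_matrix()
p=np.array([562.4,-294.2,149.1])
for dy in(-40,-26,26,40):
  for dz in (0,-6): print(dy,dz,np.round((proj('side',p+M@[0,dy,dz])-[230,150])*4))
im=shot('side')
print(im[240:260,318:330].max(2)); print(im[240:260,318:330,0].astype(int)-im[240:260,318:330,2])
E
```

```text
-40 0 [413. 321.]
-40 -6 [414. 314.]
-26 0 [402. 307.]
-26 -6 [403. 300.]
26 0 [365. 258.]
26 -6 [366. 251.]
40 0 [356. 245.]
40 -6 [357. 238.]
[[ 18  28  23  25  52 112 132  48  25  31  32  31]
 [ 18  16  22  53 109 113 131  43  29  32  46  49]
 [ 17  17  20  64 106 126 214  22  38  50  51  49]
 [ 17  17  26  88  98 138 151  18  42  50  55  47]
 [ 17  16  24  96 126 161 126  12  30  39  55  28]
 [ 18  16  23  92 146 179 125  93 104 108  59  14]
 [ 17  13  20  86 123 160 214 147 204 243 182  14]
 [ 15  18  88 127 135 169 198 197 233 244 241 110]
 [125 133 214 142 175 207 225 235 224 238 242 237]
 [131 131 144 147 185 214 231 236 222 237 237 243]
 [128 127 118 154 190 218 232 235 223 237 237 239]
 [125 127 121 137 197 223 233 171 201 238 236 237]
 [118 123 127 162 179 191 208 225 234 237 236 236]
 [232 118 141 176 204 220 231 226 237 236 236 235]
 [240 231 125 186 212 229 240 225 236 236 236 236]
 [237 239 231 179 248 253 233 235 236 236 235 236]
 [236 237 238 233 237 237 235 236 235 236 235 236]
 [236 236 236 236 236 236 236 236 236 236 236 236]
 [236 236 236 236 236 236 236 236 236 
[... 625 characters left out ...]
 -220]
 [-120 -117  -80    4   -2   -1    1    5 -110 -231 -222 -222]
 [-118 -106  -26    5   -2   -1    1    5 -172 -225 -219 -221]
 [-116 -106  -25    2   -1    0    3   -2 -186 -224 -219 -219]
 [-109  -95    4    2   -5   -3    1    4 -232 -224 -219 -216]
 [-218  -86   14    3   -3    0    3  -38 -234 -222 -218 -218]
 [-223 -210  -28    9    3    4   11 -103 -230 -219 -218 -217]
 [-221 -225 -182   -4   16   14  -78 -199 -226 -217 -217 -218]
 [-219 -220 -219 -172 -134 -130 -192 -224 -220 -218 -218 -217]
 [-217 -220 -221 -223 -227 -228 -224 -220 -219 -216 -219 -218]
 [-217 -219 -217 -218 -220 -220 -218 -218 -218 -218 -217 -218]
 [-218 -217 -219 -217 -217 -218 -216 -218 -218 -220 -218 -212]]
```

```bash
python3 - <<'E'
from h import *
print(robot.tcp_to_grasp,[a for a in dir(robot) if a[0]!='_'])
s=robot.read_state(); print(s)
E
```

```text
18.700000000000003 ['Unreachable', 'camera_params', 'get_image', 'hand_in', 'read_state', 'tcp_to_grasp']
{'time_s': 4.6, 'joint_pos': array([ 0.39846459,  0.77064918,  0.0928545 ,  1.61927882, -0.09451883,
        0.75420494,  1.73009501]), 'qd': array([-0.00301219, -0.0014031 , -0.00074216, -0.00127122,  0.00065489,
        0.00126373,  0.00092453]), 'joint_torque': array([ 1.30116292e-01, -4.54788673e+01,  1.66270517e+00, -1.18651843e+01,
        3.83882190e-02, -9.52612655e-02,  7.79786515e-04]), 'eef_pos': array([ 564.56676955, -298.77353659,   34.4031865 ]), 'eef_rot': array([ 5.84872463e-01,  3.08485412e+00, -7.46017164e-04]), 'ft_force': array([0.51682776, 0.88881518, 5.35378432]), 'moment': array([ 0.09195181,  0.03114484, -0.01796288]), 'grasp_force': 29.68867152929306, 'width': 11.97881752251269}
```

The pads read 12 mm wide, which matches the yellow tip and not the 16 mm body. The side view shows the finger ends about 35–40 mm above the reported TCP. I'll open a little and probe downward carefully, watching the force.

Request:
{"op": "step_arm", "data": {"plan": [[0, 0, 0, 0], [0, 0, 0, 0], [0, 0, 0, 0], [0, 0, 0.003, 0], [0, 0, 0.006, 0], [0, 0, 0.009, 0], [0, 0, 0.011, 0], [0, 0, 0.011, 0]], "fingers": 0.38}}

```text
time_s: 5.6
eef_pos: [563.7, -298.3, 22.3]
eef_rot: [-0.585, -3.086, -0.0]
ft_force: [0.4, 0.2, 0.1]
width: 32.1
grasp_force: 0.0
```

```bash
python3 go.py 68.5 563.5 -298 33; python3 -c "
from h import *
s=shot('side');cv2.imwrite('pics/g3.png',cv2.resize(s[195:270,290:360],None,fx=7,fy=7,interpolation=2)[:,:,::-1])"
```

```text
[0.0003, 0.0003, -0.0107] turn 0.001
t 5.6 pos [ 563.7 -298.3   22.3] yaw 68.5 tilt z [-0.  0. -1.] F [0.4 0.2 0.1] w 32.1 g 0.0 q1,7 [0.4  1.73]
```

View pics/g3.png

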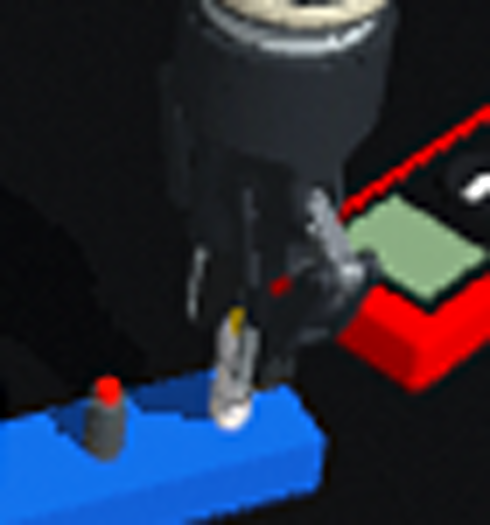

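```bash
python3 - <<'E'
from h import *
s=robot.read_state(); M=R.from_rotvec(s['eef_rot']).as_matrix()
def z(p,dy,row):
    q=np.array(p)+M@[0,dy,0]; zz=np.arange(0,250,.5); r=[proj('side',[q[0],q[1],k])[1] for k in zz]; i=np.argmin(np.abs(np.array(r)-row)); return zz[i]-p[2],proj('side',[q[0],q[1],zz[i]])
for dy in(-16,-22,-28): print(z([563.7,-298.3,22.3],dy,252.1))
for dy in(-26,-33,-40): print(z([562.4,-294.2,149.1],dy,216))
for dy in(26,33,40): print('far',z([562.4,-294.2,149.1],dy,150+207/4))
E
```

```text
(np.float64(28.2), array([326.10604239, 252.07531393]))
(np.float64(33.7), array([327.34555181, 252.15117874]))
(np.float64(39.7), array([328.62486381, 252.09680792]))
(np.float64(36.400000000000006), array([332.21891867, 216.00869839]))
(np.float64(41.900000000000006), array([333.8144257 , 216.04065705]))Traceback (most recent call last):
  File "<stdin>", line 6, in <module>
  File "<stdin>", line 4, in z
  File "h.py", line 14, in proj
    p=robot.camera_params(n); T=np.array(p['world_to_cam']); c=T[:3,:3]@np.array(P,float)+T[:3,3]
ValueError: time passes only in moves, steps and waits
```

The fingers are at TCP z = 22 with no contact, so the real finger ends sit roughly 40 mm above the reported TCP. In the picture the near finger end is at (232,400), on the lower body. I'll continue down in small steps.

Request:
{"op": "step_arm", "data": {"plan": [[0, 0, 0.004, 0], [0, 0, 0.008, 0], [0, 0, 0.012, 0], [0, 0, 0.015, 0], [0, 0, 0.015, 0]]}}

```text
time_s: 6.28
eef_pos: [563.6, -298.3, 7.2]
eef_rot: [-0.585, -3.086, -0.0]
ft_force: [-0.1, -0.0, -0.0]
width: 32.0
grasp_force: 0.0
```

Request:
{"op": "step_arm", "data": {"plan": [[0, 0, 0.003, 0], [0, 0, 0.006, 0], [0, 0, 0.009, 0], [0, 0, 0.009, 0]]}}

```text
time_s: 6.78
eef_pos: [563.6, -298.3, -1.8]
eef_rot: [-0.585, -3.086, -0.0]
ft_force: [-0.2, -0.4, -0.8]
width: 32.7
grasp_force: 0.0
```

Request:
{"op": "step_arm", "data": {"plan": [[0, 0, 0.002, 0], [0, 0, 0.004, 0], [0, 0, 0.004, 0]]}}

```text
time_s: 7.15
eef_pos: [563.7, -298.4, -5.7]
eef_rot: [-0.585, -3.086, -0.0]
ft_force: [0.1, -0.2, -0.1]
width: 32.3
grasp_force: 0.0
```

Request:
{"op": "step_arm", "data": {"plan": [[0, 0, 0, 0], [0, 0, 0, 0], [0, 0, 0, 0], [0, 0, 0, 0], [0, 0, 0, 0]], "fingers": 0, "newtons": 40}}

```text
time_s: 7.78
eef_pos: [563.9, -298.5, -5.4]
eef_rot: [0.585, 3.086, -0.0]
ft_force: [0.5, 0.4, 1.1]
width: 15.1
grasp_force: 38.9
```

```bash
python3 go.py 68.5 563.5 -298 100; python3 -c "
from h import *
s=shot('side');cv2.imwrite('pics/g4.png',cv2.resize(s[195:270,290:360],None,fx=7,fy=7,interpolation=2)[:,:,::-1])"
```

```text
[0.0005, 0.0003, -0.1054] turn 0.0
t 7.775 pos [ 563.9 -298.5   -5.4] yaw 68.5 tilt z [ 0. -0. -1.] F [0.5 0.4 1.1] w 15.1 g 38.9 q1,7 [0.4  1.73]
```

View pics/g4.png

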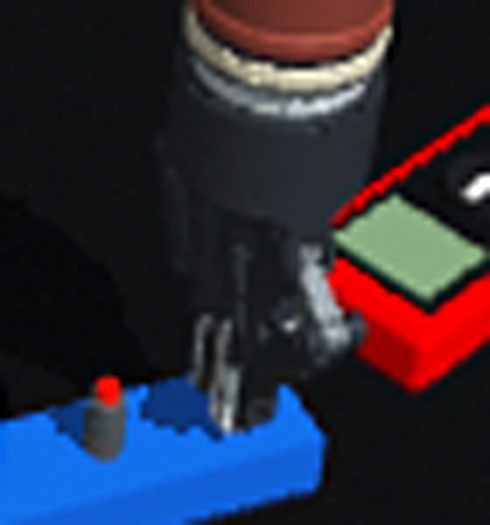

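Now gripped on the body: 15.1 mm, 39 N, negligible side force. The picture shows the pads around the post at (230,400). Lift.

Request:
{"op": "step_arm", "data": {"plan": [[0, 0, -0.01, 0], [0, 0, -0.025, 0], [0, 0, -0.055, 0], [0, 0, -0.095, 0], [0, 0, -0.115, 0], [0, 0, -0.115, 0]]}}

```text
time_s: 8.57
eef_pos: [565.3, -299.2, 112.5]
eef_rot: [0.584, 3.081, -0.003]
ft_force: [-0.0, 0.5, -0.5]
width: 15.0
grasp_force: 38.9
```

```bash
python3 go.py 17.25 676.6 91.6 108
```

```text
[0.0395, 0.4044, 0.0041] turn 0.895
t 8.575 pos [ 565.3 -299.2  112.5] yaw 68.5 tilt z [ 0.005 -0.003 -1.   ] F [-0.   0.5 -0.5] w 15.0 g 38.9 q1,7 [0.39 1.72]
```

Request:
{"op": "step_arm", "data": {"plan": [[0.003, 0.03, 0, 0.1], [0.008, 0.08, 0, 0.23], [0.013, 0.135, 0, 0.37], [0.019, 0.192, 0, 0.51], [0.025, 0.25, 0, 0.65], [0.03, 0.308, 0, 0.79], [0.035, 0.36, 0, 0.87], [0.0385, 0.394, 0, 0.895]]}}

```text
time_s: 9.57
eef_pos: [671.4, 87.0, 107.8]
eef_rot: [-1.857, -2.53, 0.001]
ft_force: [-0.9, -0.1, 0.4]
width: 14.8
grasp_force: 39.0
```

Request:
{"op": "step_arm", "data": {"plan": [[0, 0, 0, 0], [0, 0, 0, 0]]}}

```text
time_s: 9.82
eef_pos: [671.3, 80.8, 108.6]
eef_rot: [-1.864, -2.528, 0.004]
ft_force: [0.0, -0.6, 0.7]
width: 15.0
grasp_force: 39.0
```

```bash
python3 go.py 17.25 676.6 91.6 40 676.6 91.6 7
```

```text
[0.0089, 0.0084, 0.0686] turn -0.001
[0.0089, 0.0085, 0.1016] turn -0.001
t 9.825 pos [671.3  80.8 108.6] yaw 17.2 tilt z [-0.002 -0.002 -1.   ] F [ 0.  -0.6  0.7] w 15.0 g 39.0 q1,7 [-0.36  0.4 ]
```

Request:
{"op": "step_arm", "data": {"plan": [[0.005, 0.005, 0.01, 0], [0.009, 0.0085, 0.03, 0], [0.009, 0.0085, 0.06, 0], [0.009, 0.0085, 0.085, 0], [0.009, 0.0085, 0.097, 0], [0.009, 0.0085, 0.1, 0], [0.009, 0.0085, 0.1, 0], [0.009, 0.0085, 0.1, 0]]}}

```text
time_s: 10.82
eef_pos: [678.6, 93.4, 10.6]
eef_rot: [1.862, 2.528, 0.002]
ft_force: [-0.2, 0.1, -0.0]
width: 14.9
grasp_force: 39.0
```

```bash
python3 go.py 17.25 676.6 91.6 0 676.6 91.6 -11; python3 -c "
from h import *
shot('side','p1s.png');shot('top','p1t.png')"
```

```text
[-0.0012, -0.0024, 0.0106] turn -0.0
[-0.0012, -0.0025, 0.0216] turn -0.0
t 10.825 pos [678.6  93.4  10.6] yaw 17.2 tilt z [ 0.002  0.    -1.   ] F [-0.2  0.1 -0. ] w 14.9 g 39.0 q1,7 [-0.35  0.42]
```

Request:
{"op": "step_arm", "data": {"plan": [[-0.001, -0.002, 0, 0], [-0.001, -0.002, 0, 0], [-0.001, -0.002, 0.0, 0]]}}

```text
time_s: 11.3
eef_pos: [676.1, 91.9, 9.6]
eef_rot: [1.863, 2.529, 0.0]
ft_force: [0.1, 0.1, 0.0]
width: 15.3
grasp_force: 39.0
```

```bash
python3 go.py 17.25 676.6 91.6 -2
```

```text
[-0.0004, 0.0004, 0.0116] turn -0.0
t 11.3 pos [676.1  91.9   9.6] yaw 17.2 tilt z [ 0. -0. -1.] F [0.1 0.1 0. ] w 15.3 g 39.0 q1,7 [-0.35  0.42]
```

Request:
{"op": "step_arm", "data": {"plan": [[0, 0.0004, 0.003, 0], [0, 0.0004, 0.006, 0], [0, 0.0004, 0.009, 0], [0, 0.0004, 0.012, 0], [0, 0.0004, 0.0135, 0], [0, 0.0004, 0.0135, 0]]}}

```text
time_s: 12.05
eef_pos: [676.3, 92.0, -4.2]
eef_rot: [-1.863, -2.529, 0.0]
ft_force: [-0.3, 1.3, -0.3]
width: 15.1
grasp_force: 39.0
```

The foot is in the bore with about 1 N of side force. Continue down to the shoulder.

Request:
{"op": "step_arm", "data": {"plan": [[0.0004, 0, 0.002, 0], [0.0004, 0, 0.004, 0], [0.0004, 0, 0.006, 0], [0.0004, 0, 0.0075, 0], [0.0004, 0, 0.0075, 0]]}}

```text
time_s: 12.68
eef_pos: [676.3, 92.4, -11.3]
eef_rot: [-1.863, -2.529, 0.0]
ft_force: [-0.0, 0.6, 1.4]
width: 14.6
grasp_force: 39.2
```

Request:
{"op": "step_arm", "data": {"plan": [[0, 0, 0.0008, 0], [0, 0, 0.0015, 0], [0, 0, 0.0015, 0]]}}

```text
time_s: 13.05
eef_pos: [676.4, 92.4, -11.4]
eef_rot: [-1.863, -2.529, -0.001]
ft_force: [-2.7, 0.9, 7.3]
width: 15.0
grasp_force: 39.8
```

Request:
{"op": "step_arm", "data": {"plan": [[0, 0, -0.0015, 0], [0, 0, -0.0015, 0], [0, 0, -0.0015, 0], [0, 0, -0.0015, 0]], "fingers": 0.45}}

```text
time_s: 13.55
eef_pos: [676.2, 92.4, -11.8]
eef_rot: [-1.863, -2.529, 0.001]
ft_force: [0.1, -0.2, -0.1]
width: 38.5
grasp_force: 0.0
```

Request:
{"op": "step_arm", "data": {"plan": [[0, 0, -0.01, 0], [0, 0, -0.03, 0], [0, 0, -0.07, 0], [0, 0, -0.11, 0], [0, 0, -0.125, 0], [0, 0, -0.125, 0]]}}

```text
time_s: 14.3
eef_pos: [677.1, 92.4, 115.1]
eef_rot: [1.862, 2.528, 0.003]
ft_force: [-0.3, -0.1, -1.3]
width: 38.2
grasp_force: 0.0
```

```bash
python3 go.py 68.5 461.7 -258.2 110; python3 - <<'E'
from fit import *
s=shot('side','b1s.png'); t=shot('top','b1t.png')
q=proj('side',[676.4,92.0,74]); print('b1 tip exp',q); 
c=s[170:182,255:275]; w=np.minimum(c[...,0],c[...,1]).astype(int)-c[...,2]; print(w)
E
```

```text
[-0.271, -0.3097, 0.0044] turn -0.894
t 14.3 pos [677.1  92.4 115.1] yaw 17.3 tilt z [ 0.003  0.    -1.   ] F [-0.3 -0.1 -1.3] w 38.2 g 0.0 q1,7 [-0.37  0.38]
b1 tip exp [261.63 167.74]
[[ -5 -11 -20 -27 -14  -4   1  -3  -5  -3  -2  -2  -4  -6 -26 -21  -6  -3
   -3  -5]
 [ -8  -9  -1 -29 -15  -5  -4  -4  -3 -17  -5  -4 -13 -23 -29 -28 -25 -19
  -17  -7]
 [ -2  -2  -4 -28 -13  -4  -2  -1  -5 -27 -22 -22 -25 -26 -27 -22 -22 -27
  -25 -24]
 [ -2   0  -9 -29 -14  -4  -4  -2  -3 -28 -25 -23 -24 -28 -27 -13 -15 -21
  -28 -24]
 [ -3 -11 -24 -29 -14  -2  -3  -1  -4 -29 -25 -27 -26 -26 -27 -21 -16 -26
  -26 -28]
 [-11 -15 -18 -27 -14  -4  -4  -1  -5 -28 -26 -27 -26 -26 -28 -27 -24 -24
  -25 -26]
 [-14 -15 -15 -16  -7  -3  -2  -4  -4 -27 -26 -27 -27 -26 -28 -26 -24 -25
  -26 -22]
 [-14 -13 -14 -14  -8  -3  -2  -3  -7 -26 -28 -28 -26 -26 -28 -27 -23 -26
  -22 -21]
 [-26 -25 -13 -17  -9  -2  -6  -4 -11 -28 -28 -28 -27 -26 -26 -26 -24 -20
  -21 -18]
 [-25 -27 -28  12  25  -5  -5  -2  39 -31 -27 -26 -26 -25 -25 -25 -23 -21
  -17  -6]
 [-25 -28 -20  72  27 -11  -8  -4  34  22 -29 -26 -24 -25 -25 -23 -22 -18
   -5  -2]
 [-25 -25 -28   3  76  81  56  53  60 -20 -27 -26 -25 -25 -23 -23 -17  -6
   -1  -2]]
```

Post 1 stands in bore1. Now to the second post.

Request:
{"op": "step_arm", "data": {"plan": [[-0.022, -0.025, 0, -0.1], [-0.06, -0.068, 0, -0.23], [-0.1, -0.113, 0, -0.37], [-0.14, -0.16, 0, -0.51], [-0.18, -0.206, 0, -0.65], [-0.22, -0.252, 0, -0.79], [-0.255, -0.292, 0, -0.87], [-0.27, -0.309, 0, -0.894]]}}

```text
time_s: 15.4
eef_pos: [457.3, -260.3, 112.0]
eef_rot: [-0.594, -3.08, 0.001]
ft_force: [-0.4, 0.5, 0.3]
width: 38.7
grasp_force: 0.0
```

Request:
{"op": "step_arm", "data": {"plan": [[0, 0, 0, 0], [0, 0, 0, 0]]}}

```text
time_s: 15.65
eef_pos: [461.8, -255.0, 112.6]
eef_rot: [-0.583, -3.085, -0.003]
ft_force: [0.6, 0.6, -0.8]
width: 38.3
grasp_force: 0.0
```

```bash
python3 go.py 68.5 461.7 -258.3 50
```

```text
[-0.0012, -0.0032, 0.0626] turn 0.001
t 15.65 pos [ 461.8 -255.   112.6] yaw 68.6 tilt z [-0.001  0.002 -1.   ] F [ 0.6  0.6 -0.8] w 38.3 g 0.0 q1,7 [0.39 1.75]
```

Request:
{"op": "step_arm", "data": {"plan": [[-0.001, -0.003, 0.015, 0], [-0.001, -0.003, 0.035, 0], [-0.001, -0.003, 0.05, 0], [-0.001, -0.003, 0.055, 0], [-0.001, -0.003, 0.055, 0], [-0.001, -0.003, 0.055, 0]]}}

```text
time_s: 16.4
eef_pos: [461.6, -260.5, 59.0]
eef_rot: [0.586, 3.085, -0.001]
ft_force: [0.3, 0.3, -0.1]
width: 38.4
grasp_force: 0.0
```

```bash
python3 go.py 68.5 461.7 -258.3 -5.5
```

```text
[0.0008, 0.002, 0.0645] turn -0.0
t 16.4 pos [ 461.6 -260.5   59. ] yaw 68.5 tilt z [ 0.001 -0.001 -1.   ] F [ 0.3  0.3 -0.1] w 38.4 g 0.0 q1,7 [0.4  1.77]
```

Request:
{"op": "step_arm", "data": {"plan": [[0.0008, 0.002, 0.005, 0], [0.0008, 0.002, 0.02, 0], [0.0008, 0.002, 0.04, 0], [0.0008, 0.002, 0.057, 0], [0.0008, 0.002, 0.064, 0], [0.0008, 0.002, 0.0645, 0], [0.0008, 0.002, 0.0645, 0]]}}

```text
time_s: 17.27
eef_pos: [461.4, -258.3, -5.6]
eef_rot: [0.587, 3.086, -0.001]
ft_force: [-0.1, -1.0, -0.3]
width: 38.4
grasp_force: 0.0
```

```bash
python3 go.py 68.5 461.7 -258.3 -5.5
```

```text
[-0.0002, 0.0001, -0.0001] turn -0.001
t 17.275 pos [ 461.4 -258.3   -5.6] yaw 68.5 tilt z [ 0.001 -0.    -1.   ] F [-0.1 -1.  -0.3] w 38.4 g 0.0 q1,7 [0.42 1.78]
```

Request:
{"op": "step_arm", "data": {"plan": [[0, 0, 0, 0], [0, 0, 0, 0], [0, 0, 0, 0], [0, 0, 0, 0], [0, 0, 0, 0]], "fingers": 0, "newtons": 40}}

```text
time_s: 17.9
eef_pos: [461.5, -258.3, -5.4]
eef_rot: [0.587, 3.085, -0.001]
ft_force: [-1.0, 1.1, 4.8]
width: 14.9
grasp_force: 39.0
```

Request:
{"op": "step_arm", "data": {"plan": [[0, 0, -0.01, 0], [0, 0, -0.025, 0], [0, 0, -0.06, 0], [0, 0, -0.105, 0], [0, 0, -0.13, 0], [0, 0, -0.13, 0], [0, 0, -0.13, 0]]}}

```text
time_s: 18.77
eef_pos: [460.3, -257.6, 123.6]
eef_rot: [-0.586, -3.085, -0.001]
ft_force: [0.2, 0.4, -1.4]
width: 15.0
grasp_force: 39.0
```

```bash
python3 go.py 17.25 572.2 174.8 125
```

```text
[0.0546, 0.4433, -0.0013] turn 0.894
t 18.775 pos [ 460.3 -257.6  123.6] yaw 68.5 tilt z [-0.001  0.001 -1.   ] F [ 0.2  0.4 -1.4] w 15.0 g 39.0 q1,7 [0.39 1.75]
```

Request:
{"op": "step_arm", "data": {"plan": [[0.003, 0.025, 0, 0.08], [0.008, 0.07, 0, 0.2], [0.015, 0.128, 0, 0.34], [0.022, 0.186, 0, 0.48], [0.029, 0.244, 0, 0.62], [0.037, 0.302, 0, 0.76], [0.044, 0.36, 0, 0.87], [0.051, 0.41, 0, 0.894]]}}

```text
time_s: 19.77
eef_pos: [563.2, 144.6, 122.2]
eef_rot: [-1.862, -2.528, 0.004]
ft_force: [1.7, -0.2, -0.1]
width: 15.2
grasp_force: 39.0
```

Request:
{"op": "step_arm", "data": {"plan": [[0.01, 0.015, 0, 0], [0.015, 0.022, 0, 0], [0.015, 0.022, 0, 0], [0.015, 0.022, 0, 0]]}}

```text
time_s: 20.27
eef_pos: [580.2, 160.9, 123.7]
eef_rot: [-1.866, -2.527, 0.003]
ft_force: [-0.1, -0.3, -0.7]
width: 14.7
grasp_force: 39.0
```

```bash
python3 go.py 17.25 572.2 174.8 10
```

```text
[0.0158, -0.0034, 0.1137] turn -0.003
t 20.275 pos [580.2 160.9 123.7] yaw 17.1 tilt z [-0.001 -0.001 -1.   ] F [-0.1 -0.3 -0.7] w 14.7 g 39.0 q1,7 [-0.54  0.26]
```

Request:
{"op": "step_arm", "data": {"plan": [[0.012, -0.002, 0.0, -0.003], [0.0158, -0.0034, 0.015, -0.003], [0.0158, -0.0034, 0.045, -0.003], [0.0158, -0.0034, 0.08, -0.003], [0.0158, -0.0034, 0.105, -0.003], [0.0158, -0.0034, 0.112, -0.003], [0.0158, -0.0034, 0.112, -0.003], [0.0158, -0.0034, 0.112, -0.003]]}}

```text
time_s: 21.28
eef_pos: [573.7, 177.2, 13.1]
eef_rot: [1.858, 2.531, 0.003]
ft_force: [1.1, -0.2, -0.0]
width: 14.9
grasp_force: 39.0
```

```bash
python3 go.py 17.25 572.2 174.8 10
```

```text
[-0.0018, -0.0021, 0.0031] turn 0.003
t 21.275 pos [573.7 177.2  13.1] yaw 17.4 tilt z [ 0.002  0.001 -1.   ] F [ 1.1 -0.2 -0. ] w 14.9 g 39.0 q1,7 [-0.53  0.3 ]
```

Request:
{"op": "step_arm", "data": {"plan": [[-0.0015, -0.002, 0.003, 0.003], [-0.0015, -0.002, 0.003, 0.003], [-0.0015, -0.002, 0.003, 0.003], [-0.0015, -0.002, 0.003, 0.003]]}}

```text
time_s: 21.78
eef_pos: [571.4, 175.0, 9.1]
eef_rot: [1.863, 2.529, 0.0]
ft_force: [-0.5, -0.0, -0.2]
width: 15.0
grasp_force: 39.0
```

```bash
python3 go.py 17.25 572.2 174.8 -4
```

```text
[-0.0005, 0.0007, 0.0131] turn 0.0
t 21.775 pos [571.4 175.    9.1] yaw 17.3 tilt z [ 0.  0. -1.] F [-0.5 -0.  -0.2] w 15.0 g 39.0 q1,7 [-0.53  0.3 ]
```

Request:
{"op": "step_arm", "data": {"plan": [[0, 0.0006, 0.002, 0], [0, 0.0006, 0.005, 0], [0, 0.0006, 0.008, 0], [0, 0.0006, 0.011, 0], [0, 0.0006, 0.0135, 0], [0, 0.0006, 0.0135, 0]]}}

```text
time_s: 22.52
eef_pos: [571.7, 175.1, -4.8]
eef_rot: [-1.863, -2.529, 0.001]
ft_force: [-0.4, 0.5, 0.5]
width: 14.7
grasp_force: 39.0
```

In the bore again. Down to the shoulder, with a light press.

Request:
{"op": "step_arm", "data": {"plan": [[0, 0, 0.002, 0], [0, 0, 0.004, 0], [0, 0, 0.006, 0], [0, 0, 0.0075, 0], [0, 0, 0.0085, 0], [0, 0, 0.0085, 0]]}}

```text
time_s: 23.28
eef_pos: [571.8, 175.1, -11.4]
eef_rot: [-1.863, -2.529, -0.001]
ft_force: [-2.7, -0.0, 9.2]
width: 14.9
grasp_force: 40.0
```

Request:
{"op": "step_arm", "data": {"plan": [[0, 0, -0.0015, 0], [0, 0, -0.0015, 0], [0, 0, -0.0015, 0], [0, 0, -0.0015, 0]], "fingers": 0.45}}

```text
time_s: 23.78
eef_pos: [571.7, 175.1, -11.8]
eef_rot: [-1.863, -2.529, 0.001]
ft_force: [-0.1, 0.2, -0.2]
width: 38.1
grasp_force: 0.0
```

Request:
{"op": "step_arm", "data": {"plan": [[0, 0, -0.01, 0], [0, 0, -0.03, 0], [0, 0, -0.07, 0], [0, 0, -0.115, 0], [0, 0, -0.15, 0], [0, 0, -0.15, 0]]}}

```text
time_s: 24.52
eef_pos: [574.4, 175.4, 142.6]
eef_rot: [1.861, 2.525, 0.01]
ft_force: [0.1, -0.3, -1.1]
width: 38.3
grasp_force: 0.0
```

```bash
python3 go.py 17.25 484.3 90 140 484.3 90 54; python3 - <<'E'
from h import *
shot('side','b2s.png'); t=shot('top','b2t.png')
E
```

```text
[-0.0548, -0.1114, 0.0017] turn -0.0
[-0.0548, -0.1121, 0.0877] turn -0.0
t 24.525 pos [574.4 175.4 142.6] yaw 17.2 tilt z [ 0.008  0.002 -1.   ] F [ 0.1 -0.3 -1.1] w 38.3 g 0.0 q1,7 [-0.58  0.23]
```

Request:
{"op": "step_arm", "data": {"plan": [[-0.012, -0.025, 0, 0], [-0.03, -0.06, 0, 0], [-0.045, -0.092, 0, 0], [-0.0545, -0.11, 0, 0], [-0.0545, -0.111, 0, 0], [-0.0545, -0.111, 0, 0], [-0.0545, -0.111, 0, 0]], "fingers": 0.6}}

```text
time_s: 25.5
eef_pos: [482.7, 91.1, 138.2]
eef_rot: [1.861, 2.531, 0.0]
ft_force: [-0.1, 0.1, -0.5]
width: 51.3
grasp_force: 0.0
```

```bash
python3 go.py 17.25 484.3 90 54
```

```text
[-0.0016, 0.0012, 0.0842] turn 0.002
t 25.5 pos [482.7  91.1 138.2] yaw 17.3 tilt z [ 0.  0. -1.] F [-0.1  0.1 -0.5] w 51.3 g 0.0 q1,7 [-0.52  0.35]
```

Request:
{"op": "step_arm", "data": {"plan": [[-0.0015, 0.0012, 0.01, 0], [-0.0015, 0.0012, 0.03, 0], [-0.0015, 0.0012, 0.055, 0], [-0.0015, 0.0012, 0.075, 0], [-0.0015, 0.0012, 0.083, 0], [-0.0015, 0.0012, 0.084, 0], [-0.0015, 0.0012, 0.084, 0]]}}

```text
time_s: 26.38
eef_pos: [484.2, 89.1, 54.9]
eef_rot: [1.863, 2.529, 0.001]
ft_force: [0.7, -0.3, 0.3]
width: 51.3
grasp_force: 0.0
```

```bash
python3 go.py 17.25 484.3 90 54
```

```text
[0.0008, 0.0004, 0.0009] turn -0.0
t 26.375 pos [484.2  89.1  54.9] yaw 17.2 tilt z [ 0.001  0.    -1.   ] F [ 0.7 -0.3  0.3] w 51.3 g 0.0 q1,7 [-0.45  0.43]
```

Request:
{"op": "step_arm", "data": {"plan": [[0, 0, 0, 0], [0, 0, 0, 0], [0, 0, 0, 0], [0, 0, 0, 0], [0, 0, 0, 0], [0, 0, 0, 0]], "fingers": 0, "newtons": 70}}

```text
time_s: 27.12
eef_pos: [484.0, 89.2, 55.2]
eef_rot: [1.863, 2.529, 0.002]
ft_force: [-1.0, 0.1, 6.0]
width: 23.7
grasp_force: 69.0
```

```bash
cat > hx.py <<'E'
from h import *
s=robot.read_state(); d=np.array([np.cos(3.4427),np.sin(3.4427),0]); p=s['eef_pos']-[574.48,117.04,0]
print('t',s['time_s'],'hx',round(p@d,2),'hy',round(p@[-d[1],d[0],0],2),'z',round(p[2],1),'Fhx',round(s['ft_force']@d,2),'F',np.round(s['ft_force'],1),'w',round(s['width'],1),'g',round(s['grasp_force'],1))
E
python3 hx.py; python3 go.py 17.25 484.3 90 54
```

```text
t 27.125 hx 94.64 hy -0.21 z 55.2 Fhx 0.93 F [-1.   0.1  6. ] w 23.7 g 69.0
[0.0007, 0.0005, 0.0012] turn 0.0
t 27.125 pos [484.   89.2  55.2] yaw 17.3 tilt z [ 0.001  0.    -1.   ] F [-1.   0.1  6. ] w 23.7 g 69.0 q1,7 [-0.45  0.43]
```

Gripped with the rod at its inner stop: hx = 94.6, 23.7 mm wide, 69 N. Pull slowly along tool −y.

Request:
{"op": "step_arm", "data": {"plan": [[0, -0.003, 0, 0], [0, -0.009, 0, 0], [0, -0.016, 0, 0], [0, -0.023, 0, 0], [0, -0.03, 0, 0], [0, -0.037, 0, 0], [0, -0.042, 0, 0], [0, -0.044, 0, 0]]}}

```text
time_s: 28.12
eef_pos: [446.5, 77.4, 55.2]
eef_rot: [1.858, 2.525, 0.01]
ft_force: [10.6, 3.6, -2.8]
width: 23.2
grasp_force: 68.8
```

Request:
{"op": "step_arm", "data": {"plan": [[0, 0, 0, 0], [0, 0, 0, 0], [0, 0, 0, 0]]}}

```text
time_s: 28.5
eef_pos: [446.5, 77.4, 55.2]
eef_rot: [1.859, 2.525, 0.01]
ft_force: [9.5, 2.8, -1.7]
width: 23.1
grasp_force: 69.1
```

```bash
python3 hx.py; python3 go.py 17.25 484.3 90 54
```

```text
t 28.5 hx 133.99 hy -0.08 z 55.2 Fhx -9.95 F [ 9.5  2.8 -1.7] w 23.1 g 69.1
[0.0008, 0.0398, 0.0016] turn 0.001
t 28.5 pos [446.5  77.4  55.2] yaw 17.3 tilt z [ 0.009  0.001 -1.   ] F [ 9.5  2.8 -1.7] w 23.1 g 69.1 q1,7 [-0.44  0.45]
```

Request:
{"op": "step_arm", "data": {"plan": [[0, -0.002, 0, 0], [0, -0.005, 0, 0], [0, -0.008, 0, 0], [0, -0.0105, 0, 0], [0, -0.0118, 0, 0], [0, -0.0118, 0, 0], [0, -0.0118, 0, 0]]}}

```text
time_s: 29.38
eef_pos: [435.8, 74.0, 55.2]
eef_rot: [1.858, 2.525, 0.011]
ft_force: [9.7, 4.2, -2.4]
width: 23.4
grasp_force: 69.1
```

```bash
python3 hx.py; python3 go.py 17.25 484.3 90 54;  python3 - <<'E'
from h import *
s=shot('side','e_s.png'); t=shot('top','e_t.png')
f=lambda i,k:cv2.resize(i,None,fx=k,fy=k,interpolation=cv2.INTER_CUBIC)
a=f(s[140:220,190:290],4); b=f(t[135:235,170:250],4)
C=np.zeros((400,720,3),np.uint8); C[:320,:400]=a; C[:,400:720]=b
cv2.imwrite('pics/final.png',C[:,:,::-1])
E
```

```text
t 29.375 hx 145.17 hy -0.05 z 55.2 Fhx -10.48 F [ 9.7  4.2 -2.4] w 23.4 g 69.1
[0.0008, 0.051, 0.0017] turn 0.001
t 29.375 pos [435.8  74.   55.2] yaw 17.3 tilt z [ 0.01   0.001 -1.   ] F [ 9.7  4.2 -2.4] w 23.4 g 69.1 q1,7 [-0.44  0.46]
```

View pics/final.png

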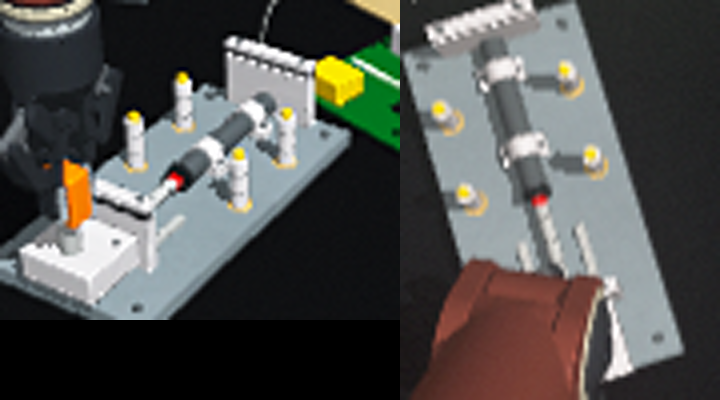

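All four tall posts stand seated in the bed: the brass rims show at each foot, and side-crop tips are at (182,78), (133,117), (287,115) and (238,155). The red ring shows right at the collar, at side (176,181) and top (540,200). I'll measure it.

```bash
python3 - <<'E'
from h import *
d=np.array([np.cos(3.4427),np.sin(3.4427)]); n=np.array([-d[1],d[0]])
for nm,f,(x0,y0,x1,y1) in(('top','e_t.png',(298-100,178,312-90,192)),('side','e_s.png',(225,178,245,192))):
    i=cv2.imread('pics/'+f)[:,:,::-1][y0:y1,x0:x1].astype(float)
    w=i[...,0]-np.maximum(i[...,1],i[...,2]); w[w<25]=0
    Y,X=np.mgrid[y0:y1,x0:x1]; q=[(w*X).sum()/w.sum(),(w*Y).sum()/w.sum()]
    o,k=ray(nm,*q)
    for z in(39,41,42):
        P=o+k*(z-o[2])/k[2]; P=P[:2]-[574.48,117.04]; print(nm,q,z,'hx',round(P@d,2),'hy',round(P@n,2))
    a=o+k*(36-o[2])/k[2]
    print(' eff px',w.sum()/w.max()); print(np.round(w[(w>0).any(1)][:,(w>0).any(0)]).astype(int))
E
python3 hx.py
```

```text
top [np.float64(205.27774130006566), np.float64(184.25410374261327)] 39 hx 2.76 hy 3.7
top [np.float64(205.27774130006566), np.float64(184.25410374261327)] 41 hx 3.14 hy 3.86
top [np.float64(205.27774130006566), np.float64(184.25410374261327)] 42 hx 3.33 hy 3.94
 eff px 7.973821989528796
[[  0   0   0   0  31  31]
 [  0   0   0   0  30   0]
 [  0  32  57   0   0   0]
 [ 98 139 191 115   0   0]
 [159 169 168 104   0   0]
 [ 67  66  66   0   0   0]]
side [np.float64(233.52383939774154), np.float64(184.2754077791719)] 39 hx 4.48 hy -1.14
side [np.float64(233.52383939774154), np.float64(184.2754077791719)] 41 hx 6.73 hy 0.53
side [np.float64(233.52383939774154), np.float64(184.2754077791719)] 42 hx 7.86 hy 1.37
 eff px 6.250980392156863
[[ 39   0   0   0   0]
 [  0  44 194  47   0]
 [  0 127 216 255 131]
 [  0   0   0 175 131]
 [  0   0   0 127  43]
 [  0   0   0  65   0]]
t 29.475 hx 145.13 hy -0.07 z 55.2 Fhx -11.19 F [10.6  3.6 -1.8] w 23.4 g 69.1
```

The ring measures about 6–7 mm along the rod with its centre near hx 4, which fits an extension of about 51 mm. I'll add a little margin.

Request:
{"op": "step_arm", "data": {"plan": [[0, -0.0004, 0, 0], [0, -0.0008, 0, 0], [0, -0.0008, 0, 0], [0, -0.0008, 0, 0], [0, -0.0008, 0, 0]]}}

```text
time_s: 30.1
eef_pos: [435.4, 73.9, 55.2]
eef_rot: [1.858, 2.524, 0.011]
ft_force: [10.6, 3.9, -2.9]
width: 23.5
grasp_force: 68.9
```

```bash
python3 hx.py; python3 -c "
from plant import robot
import numpy as np
print(np.abs(robot.read_state()['qd']).max()); print(robot.hand_in())"
```

```text
t 30.1 hx 145.65 hy -0.05 z 55.2 Fhx -11.25 F [10.6  3.9 -2.9] w 23.5 g 68.9
0.0012845524109255874
the job is handed in; nothing more can be done
None
```

Handed in at about 30 s: both tall posts are down to the shoulder in bore1 and bore2, and the arm is still holding the jaw drawn out about 51.5 mm, with the whole red ring just clear of the tube.

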